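Open the screw press and draw out the pressed stack

ROBOT

A 7-joint arm with a two-finger parallel gripper is mounted at the origin on a cart in front of the work surface, level with it; the furniture and walls round the work are solid. World frame = base frame: x ahead of the robot, y to its left, z up, the work surface at z = 0. Lengths are in m, angles in rad, forces in N, time in s.
With the tool pointing down it reaches from about 0.425 to 0.825 m from the base axis. Payload 3.6 kg.
Tool frame: the origin (TCP) lies on the centre line of the jaws, within the pads' length; the fingertips stand arm.tcp_to_tips ahead of it and the grasp point (between the pads) is the TCP (arm.tcp_to_tips is the distance from the TCP to the fingertips, in m); z points along the fingers, y is the line along which they close (so a half turn about z gives the same grasp; the last joint's range is limited). The gripper opens to 85 mm and grips with 20 to 120 N. Pads are 22 mm wide; open, the fingers measure 114 mm over their backs; the gripper's body (76 mm by 85 mm) begins 54 mm behind the grasp point. The pads swing forward as they close: fully open they stand 13 mm farther back than shut.
Start: joints at [-0.026, 0.615, -0.013, 1.423, 0.008, 1.103, -0.04], TCP at [0.65, 0, 0.216] pointing down, gripper open.
Joint ranges: [-3.12, 3.12], [-0.3, 2.06], [-1.34, 1.32], [0.26, 2.42], [-1.36, 4.5], [0.01, 1.98], [-2.84, 2.84]. Speed limits (rad/s): [2.79, 2.79, 3.14, 3.14, 3.14, 3.14, 3.14].

INTERFACE

Orientations are given as a unit quaternion [x, y, z, w].
In Python, from rig import telemetry, optics, close_job, arm gives the robot as it stands.
- The arm moves only by the shell command python3 -m handwheel 'ROWS' [FORCE]. ROWS is text: rows parted by semicolons, each of 5 numbers parted by spaces: the closure, from 0 (fully open) to 1 (shut), then the shift along the world's x, y, z normalised to -1 to 1, where 1 is 20 cm, then the turn about the world's z normalised to -1 to 1, where 1 is pi/2 rad. A call has 1 to 5 rows; each row is the pose to reach, as a shift and turn from the pose commanded when the call began; what a row does not reach only later rows make up. A row lasts 1/10 s, in which the tool goes at most 50 mm and 8.59 degrees, less where a joint would pass 70% of its speed; a pose out of reach is approached as far as the arm can. A call with a number of a shift or a turn outside -1 to 1 is refused whole. A call with a gripper value outside its range is refused whole. The fingers move at their own pace and stop on an object; FORCE is the grip in N (left out, the last holds). Time passes only in rows, so rows that repeat a pose let the fingers close. It gives the time, the measured TCP pose, the force, the opening and the grip force at its end, in the units of the state.
- telemetry.observe(): the state, without advancing time (a new reading comes with each control period).
- optics.capture(name): name is "scene" or "side" or "wrist"; returns (picture, depth): 384x512x3 uint8, blue, green, red; 384x512 float32, m along the optical axis (not along the pixel's ray), 0 where there is no reading.
- optics.camera_model(name): a dict with "K" (3x3 intrinsics, pixels), "rvec" (rotation vector, rad) and "tvec" (3), from world to camera coordinates, as OpenCV has them. Camera axes: x right, y down, z forward; pixel columns grow to the right and rows downward; lengths in m; the calibration is good to about 2 mm. A picture is of the moment at which its call begins: read the wrist's pose just before it. camera_model takes no time and is no camera call; for the wrist camera it gives the pose at the moment of the call.
- close_job(): hands the job in; it is judged then, once.
The state is a dict: "time": time; "joints": joint angles; "qd": joint speeds; "joint_efforts": joint torques, N m; "eef_pos": TCP position; "tool_rot": TCP orientation; "force": force on the tool from outside, world axes, zero at the start; "wrist_torque": the same for the moment, N m; "opening": finger opening in m; "finger_force": force on a finger pad.
Only numpy, scipy, OpenCV 4.12 (cv2) and the standard library are available. Lean on these libraries where they do the work, as an engineer would, in place of code of your own. Each camera call takes 0.05 s, during which the arm holds its last target. There are 200 camera calls.

TASK

Open the small screw press: turn its handwheel counterclockwise (seen from above) until the pressing plate has risen at least 30 mm from its fully lowered position, the wheel and screw rising along with it. Only then draw the bed out by its upturned lip, all the way, with the pressed stack still lying in its place on the bed, and leave the press open like that. Leave the jars, the tub of cotton buds and the weight where they are.

Things in the scene. Friction and masses are not known exactly. Their poses are not given: they have to be found in the camera images.
- press: small grey screw press, fixed: base 170 (x) by 210 (y) by 17 mm, two columns 22 mm thick at y = +-88 mm, across their tops a crossbeam 40 (x) by 210 mm (y), 142 to 167 mm above the table, with a brass nut of radius 19 mm up to 173 mm. Origin: centre of the base's underside, on the screw's axis; z up; the bed comes out along its -x axis.
- wheel (a joint): turn of the handwheel, rad; grows counterclockwise seen from above, 0 = plate fully lowered, end stop at 7.0. Starts between 0 and 0.6. It stays where it is left; turning takes about 0.2 N m (4 to 5 N at the middle of a spoke).
- platen (a joint): rise of the pressing plate, m; 0 = fully lowered (on the stack). Driven by the wheel: wheel, screw and plate rise together by 40 mm per turn (0.00637 m per rad). The plate is 124 mm (x) by 96 mm (y), 14 mm thick, and does not turn.
- wheel_hub (a point): centre of the dark steel handwheel, on the screw axis in the rim's mid plane; 200 mm above the table at platen = 0, rising with it. Rim: round bar 13 mm thick, inner radius 68, outer 82 mm. Hub: radius 15 mm, its nut up to 19 mm above the mid plane. Three straight spokes, open between. x axis along one spoke, turning with the wheel; z up.
- wheel_spoke (a point): middle of one spoke, 45 mm from the axis; turns and rises with the wheel. Spokes are straight round bars 10 mm thick; the other two lie 120 and 240 degrees farther round.
- bed (a joint): how far the bed is drawn out, m; 0 = home under the plate, end stop at 0.13 fully out, along the press's -x axis. Starts at 0. Light rails: about 2 N, stays where it is left.
- bed_lip (a point): middle of the top of the upturned lip at the bed's outer end, 81 mm above the table; axes as the press's. The lip is an upright aluminium plate 8 mm thick (x; its rolled top 10 mm), 112 mm wide (y), rising 48 mm above the bed's surface; 163 mm from the screw's axis when the bed is home. Behind it (towards the press) the bed is bare for 88 mm up to a curb.
- bed_centre (a point): centre of the bed's upper surface, 33 mm above the table, where the stack lies; moves with the bed; axes as the press's. A curb 6 mm high runs round the stack's place (138 by 108 mm inside).
- press_wad: the pressed stack: a pale block of boards and leaves 100 by 130 by 24 mm, loose on the bed with its long side along the bed's travel, inside the curb. Origin: centre of its underside; its y axis is the long side; z up.
- jar_large: white paste jar with red lid, 57 mm wide, 75 mm tall, standing on the table; origin at the centre of its underside
- jar_small: white paste jar with black lid, 49 mm wide, 60 mm tall, standing on the table; origin at the centre of its underside
- cotton_buds: clear tub of cotton buds, 77 mm wide, 80 mm tall, standing on the table; origin at the centre of its underside
- weight: grey cloth-covered weight, 100 by 46 by 27 mm, lying on the table; origin at the centre of its underside
There are look-alikes about, which are no part of the job. What is meant by the press_wad is not red, and is the larger of those in its own colour.

How it is judged:
On the way, in this order (a step that is already met when the one before it is completed fails the run):
1. the pressing plate is raised at least 30 mm with the bed still home (value of joint platen above 0.03 m and value of joint bed below 0.015 m), for 0.2 s.
2. the bed is drawn out at least 120 mm with the plate still raised (value of joint platen above 0.03 m and value of joint bed above 0.12 m), for 0.2 s.
At the end, for the whole second after the job is handed in: The pressing plate stands at least 30 mm above its lowered position (joint platen above 0.030), the bed is out at least 120 mm of its 130 mm, the stack lies flat in its place on the bed (its origin within 20 mm of the bed's centre, tilted less than 0.1 rad), and everything is at rest (all of step 2 and distance between press_wad and bed_centre below 0.02 m and angle between press_wad's own z axis and vertical below 0.1 rad and linear speed of press_wad below 0.02 m/s and not (velocity of joint bed above 0.01 m/s) and not (velocity of joint wheel above 0.1 rad/s) and not (velocity of joint wheel below -0.1 rad/s)); the robot touches nothing.
It fails at once if the bed is drawn more than 15 mm while the plate is raised less than 25 mm (value of joint bed above 0.015 m and value of joint platen below 0.025 m).
It fails at once if the larger paste jar is moved more than 30 mm (distance of jar_large from where it was at the start of the episode above 0.03 m).
It fails at once if the smaller paste jar is moved more than 30 mm (distance of jar_small from where it was at the start of the episode above 0.03 m).
It fails at once if the tub of cotton buds is moved more than 30 mm (distance of cotton_buds from where it was at the start of the episode above 0.03 m).
It fails at once if the cloth-covered weight is moved more than 30 mm (distance of weight from where it was at the start of the episode above 0.03 m).
It also fails if it takes over 64 s, if anything falls off the work surface, if the arm or the gripper's body presses on something with over 40 N, if the wrist force passes 120 N, or if a joint passes its speed limit or range.

## Working session

There is one attempt and no reset: what is moved stays moved. The work goes in short steps, Python scripts to look and compute and a shell command to move; the robot and the scene stay as the last step left them, time stands still between calls to the robot, and variables do not carry over. Pictures are saved under pics/ and viewed, at most 10 in all, crops included, and the job is handed in when it is done.

```bash
mkdir -p pics; ls; cat > h.py <<'E'
from rig import telemetry, optics, close_job, arm
import numpy as np, cv2
def cap(n,save=None):
    m=optics.camera_model(n); im,d=optics.capture(n)
    if save: cv2.imwrite('pics/'+save,im)
    K=np.array(m['K']);R=cv2.Rodrigues(np.array(m['rvec'],float))[0];t=np.array(m['tvec'],float).ravel()
    v,u=np.mgrid[:384,:512]
    p=np.stack([(u-K[0,2])/K[0,0]*d,(v-K[1,2])/K[1,1]*d,d],-1)
    W=(p-t)@R; W[d==0]=np.nan
    return im,d,W
E
python3 - <<'E'
from h import *
print(arm.tcp_to_tips)
s=telemetry.observe();print(s)
a,_,W=cap('scene');b,_,V=cap('side')
np.savez('s.npz',a=a,W=W,b=b,V=V)
cv2.imwrite('pics/scene.png',a);cv2.imwrite('pics/side.png',b)
E
```

```text
pics
0.019
{'time': 0.0, 'joints': array([-0.02652208,  0.61592807, -0.01262456,  1.42494699,  0.00811259,
        1.10336186, -0.04039031]), 'qd': array([ 3.56303609e-05, -1.96581715e-03, -1.34652934e-04, -1.04678344e-03,
       -1.92977107e-03,  1.36553064e-04, -1.23103253e-03]), 'joint_efforts': array([ 1.38264377e-04, -4.69217670e+01,  2.59523503e-01, -1.71036780e+01,
        1.00907375e-02,  9.80606623e-03,  4.10031795e-07]), 'eef_pos': array([6.49184879e-01, 2.36237278e-05, 2.14916479e-01]), 'tool_rot': array([ 0.70706694,  0.70714543, -0.00093265, -0.00090123]), 'force': array([ 0.46538645, -0.15608583, -0.26542894]), 'wrist_torque': array([-0.00268551, -0.00813347, -0.02841205]), 'finger_force': 0.0, 'opening': 0.08553968541929045}
```

View pics/scene.png

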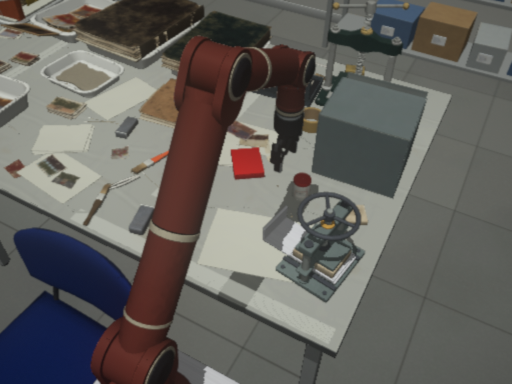

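View pics/side.png

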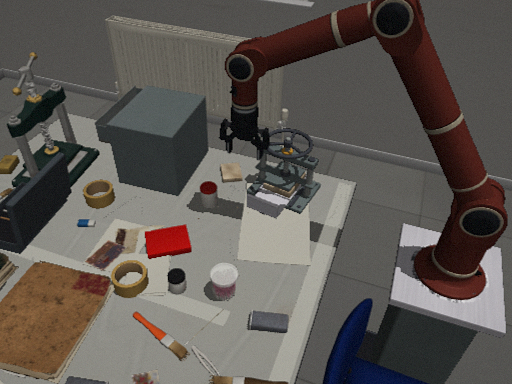

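The scene view shows the press at about (320,245), its wheel at (330,217) and its lip at (285,235). A red-lidded jar stands near it at (302,182). In the side view the wheel is at (288,143) and the lip at (268,203).

```bash
python3 - <<'E'
from h import *
z=np.load('s.npz')
for n,(i,w,pts) in {'scene':('a','W',[(330,217),(302,181),(285,235),(345,250),(300,267),(325,290),(357,212),(330,265)]),'side':('b','V',[(288,143),(208,188),(268,203),(262,190),(300,200),(282,188),(232,172),(285,110)])}.items():
    for u,v in pts: print(n,u,v,np.round(z[w][v,u],3))
# merged cloud
P=np.concatenate([z['W'].reshape(-1,3),z['V'].reshape(-1,3)]);C=np.concatenate([z['a'].reshape(-1,3),z['b'].reshape(-1,3)])
src=np.r_[np.zeros(384*512),np.ones(384*512)]
c0=z['V'][143,288]
m=(np.abs(P[:,0]-c0[0])<.3)&(np.abs(P[:,1]-c0[1])<.3)
P,C,src=P[m],C[m],src[m]
# top-down colour map, 1mm/px, 2 sources side by side by height
for s in (0,1):
    q=P[src==s];c=C[src==s];o=np.argsort(q[:,2]);q=q[o];c=c[o]
    im=np.zeros((600,600,3),np.uint8)
    r=(300-(q[:,0]-c0[0])*1000).astype(int).clip(1,598);k=(300-(q[:,1]-c0[1])*1000).astype(int).clip(1,598)
    for dr in(-1,0,1):
        for dk in (-1,0,1): im[r+dr,k+dk]=c
    cv2.imwrite(f'pics/td{s}.png',im)
    if s==0: A=im
cv2.imwrite('pics/td.png',cv2.resize(np.hstack([A,im]),(800,400)))
print(c0)
E
```

```text
scene 330 217 [ 0.552 -0.178  0.207]
scene 302 181 [ 0.768 -0.015  0.073]
scene 285 235 [ 0.576 -0.051  0.036]
scene 345 250 [ 0.58  -0.228  0.073]
scene 300 267 [ 0.469 -0.144  0.072]
scene 325 290 [ 0.474 -0.221  0.014]
scene 357 212 [ 0.599 -0.232  0.21 ]
scene 330 265 [ 0.513 -0.211  0.072]
side 288 143 [ 0.556 -0.154  0.212]
side 208 188 [0.771 0.    0.076]
side 268 203 [ 0.564 -0.     0.08 ]
side 262 190 [ 0.618 -0.101  0.036]
side 300 200 [ 0.488 -0.121  0.017]
side 282 188 [ 0.551 -0.109  0.06 ]
side 232 172 [ 0.758 -0.173  0.019]
side 285 110 [ 0.919 -1.456 -0.466]
[ 0.55575605 -0.1536513   0.21238978]
```

View pics/td.png

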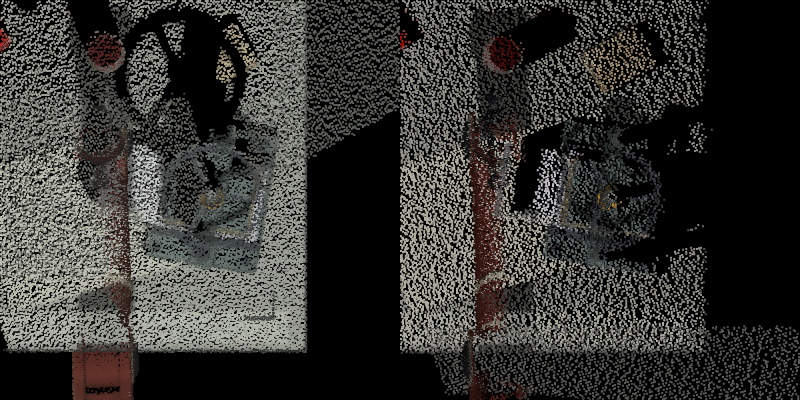

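The top-down map puts the press near (0.556,-0.165). The bed exits toward +y, rotated by roughly 10°, and the red-lidded jar at (0.77,-0.01) is clear of its path. Next I'll fit the rim, spokes and lip.

```bash
cat > fit.py <<'E'
from h import *
from scipy.optimize import least_squares
def wheel(P,c=(.556,-.165),zr=(.195,.24)):
    P=P[np.isfinite(P).all(-1)]
    q=P[(P[:,2]>zr[0])&(P[:,2]<zr[1])&(np.hypot(P[:,0]-c[0],P[:,1]-c[1])<.1)]
    ring=q[np.abs(np.hypot(q[:,0]-c[0],q[:,1]-c[1])-.075)<.025]
    f=least_squares(lambda x:np.hypot(ring[:,0]-x[0],ring[:,1]-x[1])-.075,c,loss='soft_l1',f_scale=.004)
    c=f.x;r=np.hypot(q[:,0]-c[0],q[:,1]-c[1])
    rim=q[np.abs(r-.075)<.005];top=np.percentile(rim[:,2],[50,90])
    s=q[(r>.028)&(r<.062)&(q[:,2]>top[0]-.015)];a=np.arctan2(s[:,1]-c[1],s[:,0]-c[0])
    h=np.histogram(np.degrees(a)%120,bins=24,range=(0,120))[0]
    ph=np.angle(np.exp(3j*a).mean())/3
    return c,top,len(rim),np.degrees(ph)%120,h
E
python3 - <<'E'
from fit import *
z=np.load('s.npz')
for k in 'WV': print(k,wheel(z[k].reshape(-1,3)))
P=np.concatenate([z[k].reshape(-1,3) for k in 'WV']);P=P[np.isfinite(P).all(1)]
# lip: 60-84mm high, y>-.06
l=P[(P[:,2]>.05)&(P[:,2]<.086)&(P[:,1]>-.06)&(P[:,1]<.06)&(P[:,0]>.47)&(P[:,0]<.66)]
print(len(l),l.mean(0),l.min(0),l.max(0))
# crossbeam
for k in 'WV':
    q=z[k].reshape(-1,3)
    b=q[(abs(q[:,2]-.167)<.006)&(np.hypot(q[:,0]-.556,q[:,1]+.165)<.13)]
    u,sv,vt=np.linalg.svd(b-b.mean(0),full_matrices=False);print('beam',len(b),b.mean(0),vt[0])
    b=q[(abs(q[:,2]-.017)<.004)&(np.hypot(q[:,0]-.556,q[:,1]+.165)<.15)]
    print('base',len(b),cv2.minAreaRect((b[:,:2]*1000).astype(np.float32)))
    l=q[(q[:,2]>.045)&(q[:,2]<.086)&(q[:,1]>-.05)&(q[:,1]<.05)&(q[:,0]>.48)&(q[:,0]<.65)]
    if len(l)>5: print('lip',len(l),cv2.minAreaRect((l[:,:2]*1000).astype(np.float32)))
E
```

```text
W (array([ 0.55996463, -0.17164671]), array([0.20594643, 0.20878619]), 681, np.float64(27.239611260935533), array([ 0,  0,  0,  4, 33, 72, 23,  5,  0,  0,  0,  0,  0,  0,  0,  0,  0,
        0,  0,  0,  0,  0,  0,  0]))
V (array([ 0.55916922, -0.1659103 ]), array([0.20605712, 0.20974943]), 334, np.float64(26.154111507387032), array([ 0,  0,  0,  3, 26, 35,  9,  1,  0,  0,  0,  0,  0,  0,  0,  0,  0,
        0,  0,  0,  0,  0,  0,  0]))
515 [ 0.58550505 -0.00895997  0.06978625] [ 0.53081566 -0.02436706  0.05001653] [0.64767119 0.00622628 0.08556511]
beam 599 [ 0.54962631 -0.17217608  0.16726909] [-0.98419165  0.17709821 -0.00173981]
base 922 ((560.5513916015625, -171.4177703857422), (169.97161865234375, 216.58302307128906), 80.38739013671875)
lip 263 ((590.6346435546875, -10.620349884033203), (12.890817642211914, 115.84317016601562), 80.62372589111328)
beam 254 [ 0.53084697 -0.15972436  0.16747195] [-0.97740451  0.21120629 -0.00850412]
base 400 ((560.2014770507812, -167.28793334960938), (174.79217529296875, 211.55628967285156), 80.40406036376953)
lip 318 ((588.1803588867188, -8.184381484985352), (14.644845008850098, 115.91093444824219), 79.052001953125)
```

```bash
python3 -m handwheel '1 0 0 0.275 0;1 -0.2 -0.3 0.275 0;1 -0.435 -0.625 0.275 0;1 -0.435 -0.625 0.275 0;1 -0.435 -0.625 0.275 0' 40; python3 -m handwheel '1 0 0 0 0;1 0 0 0 0'; python3 - <<'E'
from fit import *
s=telemetry.observe();print(s['time'],s['eef_pos'],s['opening'])
im,d,W=cap('wrist','w1.png')
print(wheel(W.reshape(-1,3),(.56,-.17)))
E
```

```text
time: 0.6
eef_pos: [0.5581, -0.1343, 0.2713]
tool_rot: [0.712, 0.702, -0.004, 0.001]
force: [1.1, -0.4, 0.1]
opening: 0.0122
finger_force: 0.0
time: 0.8
eef_pos: [0.5634, -0.1234, 0.2708]
tool_rot: [0.706, 0.708, 0.0, -0.001]
force: [0.2, 0.8, 0.7]
opening: -0.0
finger_force: 0.0
0.8 [ 0.56342942 -0.12341069  0.27081417] -1.6909949574851815e-05
(array([ 0.56228091, -0.16797169]), array([0.2060906, 0.2071343]), 4872, np.float64(27.020203004914375), array([  0,   0,   0,  60, 389, 484, 339,  25,   0,   0,   0,   0,   0,
         0,   0,   0,   0,   0,   0,   0,   0,   0,   0,   0]))
```

View pics/w1.png

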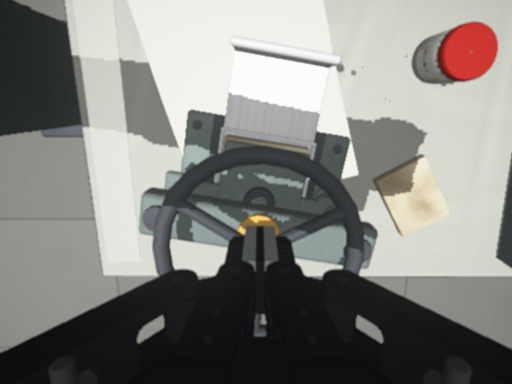

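The wrist view is centred on the wheel. The shut fingers stand mid-gap between the 27° and 147° spokes, and the lip at (285,52) is unobstructed. I'll descend and work out the circle rows.

```bash
python3 -m handwheel '1 0 0 -0.16 0;1 0 0 -0.325 0;1 0 0 -0.325 0;1 0 0 -0.325 0'; python3 - <<'E'
from h import *
s=telemetry.observe();print(s['eef_pos'])
c=np.array([.5615,-.169]);p=np.array([.5622,-.1245,0.])
a0=np.radians(88);base=p
for k in range(1,26):
    a=a0+.25*k;q=np.r_[c+.045*np.array([np.cos(a),np.sin(a)]),max(0,.25*k-.5)*.00637]
    print(k,np.round((q-base)/.2,3)); 
    if k%5==0: base=q;print()
E
```

```text
time: 1.25
eef_pos: [0.5637, -0.1236, 0.206]
tool_rot: [0.706, 0.708, 0.0, -0.001]
force: [-0.4, 0.0, 1.0]
opening: 0.0
finger_force: 0.0
[ 0.56365723 -0.12361519  0.20604117]
1 [-0.052 -0.003  0.   ]
2 [-0.104 -0.021  0.   ]
3 [-0.151 -0.053  0.008]
4 [-0.188 -0.094  0.016]
5 [-0.214 -0.144  0.024]

6 [-0.013 -0.055  0.008]
7 [-0.012 -0.111  0.016]
8 [ 0.003 -0.165  0.024]
9 [ 0.031 -0.213  0.032]
10 [ 0.07  -0.254  0.04 ]

11 [ 0.048 -0.029  0.008]
12 [ 0.101 -0.046  0.016]
13 [ 0.157 -0.049  0.024]
14 [ 0.212 -0.038  0.032]
15 [ 0.263 -0.014  0.04 ]

16 [0.043 0.036 0.008]
17 [0.076 0.082 0.016]
18 [0.096 0.134 0.024]
19 [0.103 0.19  0.032]
20 [0.096 0.245 0.04 ]

21 [-0.021  0.052  0.008]
22 [-0.054  0.098  0.016]
23 [-0.097  0.133  0.024]
24 [-0.147  0.157  0.032]
25 [-0.203  0.168  0.04 ]
```

```bash
python3 -m handwheel '1 -0.052 -0.003 0 0;1 -0.104 -0.021 0 0;1 -0.151 -0.053 0.008 0;1 -0.188 -0.094 0.016 0;1 -0.214 -0.144 0.024 0'
```

```text
time: 1.75
eef_pos: [0.5193, -0.1549, 0.2117]
tool_rot: [0.707, 0.707, 0.0, 0.0]
force: [-0.2, -0.2, -0.4]
opening: 0.0002
finger_force: 0.0
```

```bash
python3 -m handwheel '1 -0.013 -0.055 0.008 0;1 -0.012 -0.111 0.016 0;1 0.003 -0.165 0.024 0;1 0.031 -0.213 0.032 0;1 0.07 -0.254 0.04 0'; python3 - <<'E'
from fit import *
s=telemetry.observe();print(s['time'],s['eef_pos'])
im,d,W=cap('wrist')
print(wheel(W.reshape(-1,3),(.56,-.17)))
im,d,W=cap('side','s2.png')
print(wheel(W.reshape(-1,3),(.56,-.17)))
E
```

```text
time: 2.25
eef_pos: [0.5348, -0.2059, 0.2189]
tool_rot: [0.707, 0.707, -0.0, 0.0]
force: [-0.2, 0.3, 0.1]
opening: 0.0001
finger_force: 0.0
2.25 [ 0.53476747 -0.20585022  0.21890347]
(array([ 0.56130336, -0.16923921]), array([0.20605885, 0.20717789]), 14148, np.float64(26.68849217677157), array([   1,    0,   10,  190,  993, 1359,  809,   92,    0,    0,    0,
          0,    0,    0,    0,    0,    0,    0,    0,   20,   17,   16,
          1,    1]))
(array([ 0.55909269, -0.16613569]), array([0.20624251, 0.20985288]), 400, np.float64(25.009670271529206), array([ 1,  0,  3,  4, 27, 34,  9,  1,  0,  0,  0,  0,  0,  0,  0,  0,  0,
        0,  0,  0,  0,  0,  0,  1]))
```

View pics/s2.png

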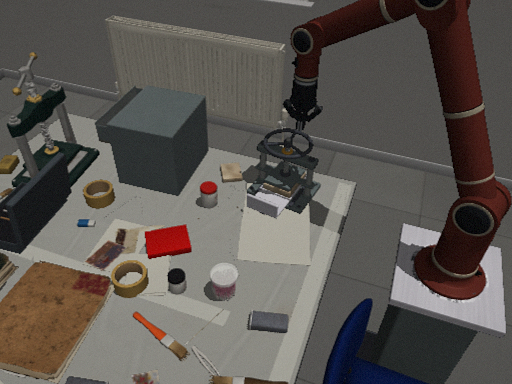

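The wheel hasn't moved: its phase is still about 27° and its height is unchanged, so the fingers passed over the spoke. I'll check where the tips really are.

```bash
python3 - <<'E'
from h import *
s=telemetry.observe();p=s['eef_pos'];print(p)
im=cv2.imread('pics/s2.png');m=optics.camera_model('side')
big=cv2.resize(im[70:220,220:350],None,fx=4,fy=4,interpolation=cv2.INTER_CUBIC)
for q,c in ((p,(0,255,0)),(p-[0,0,.019],(0,0,255)),(np.array([.561,-.169,.2]),(255,0,0))):
    u=cv2.projectPoints(q.reshape(1,3),np.array(m['rvec'],float),np.array(m['tvec'],float),np.array(m['K']),None)[0].ravel();print(u)
    cv2.circle(big,tuple(((u-[220,70])*4).astype(int).tolist()),4,c,1)
cv2.imwrite('pics/crop.png',big)
E
```

```text
[ 0.53557424 -0.20638056  0.21882672]
[298.81983964 134.0932471 ]
[298.28426089 138.94775191]
[287.54115384 143.282415  ]
```

View pics/crop.png

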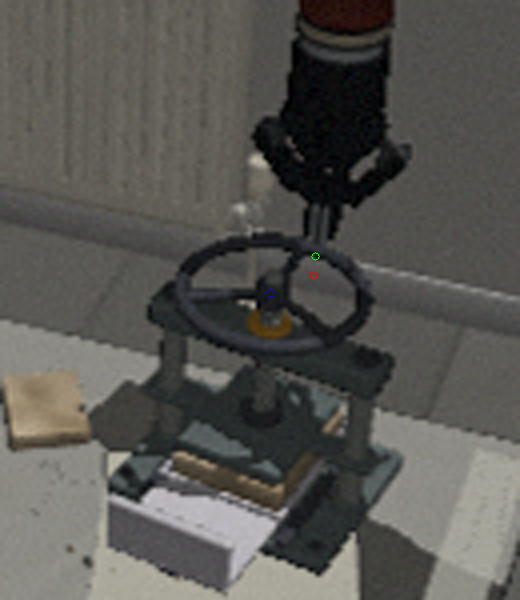

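```bash
python3 - <<'E'
from h import *
for n in('side','scene'):
    im,d,W=cap(n)
    q=W.reshape(-1,3)
    m=(np.hypot(q[:,0]-.5356,q[:,1]+.2064)<.022)&(q[:,2]>.2)&(q[:,2]<.3)
    g=q[m];print(n,len(g));h=np.histogram(g[:,2],bins=20,range=(.2,.3))[0];print(h)
    g=g[g[:,2]<.262];g=g[np.argsort(g[:,2])];print(np.round(g[:25],3).tolist())
E
```

```text
side 175
[ 2  5  1  0  0  0  1  3 10 11 17  8 12 12 14 13 19 19 20  8]
[[0.556, -0.201, 0.201], [0.554, -0.208, 0.202], [0.553, -0.215, 0.205], [0.556, -0.213, 0.206], [0.554, -0.206, 0.207], [0.555, -0.198, 0.207], [0.557, -0.202, 0.209], [0.556, -0.211, 0.211], [0.528, -0.212, 0.233], [0.539, -0.203, 0.236], [0.531, -0.196, 0.238], [0.528, -0.197, 0.238], [0.528, -0.198, 0.242], [0.539, -0.199, 0.242], [0.535, -0.2, 0.242], [0.523, -0.205, 0.242], [0.529, -0.202, 0.242], [0.546, -0.201, 0.243], [0.533, -0.193, 0.243], [0.543, -0.201, 0.243], [0.526, -0.201, 0.244], [0.53, -0.192, 0.244], [0.539, -0.199, 0.246], [0.533, -0.201, 0.246], [0.521, -0.205, 0.246]]
scene 100
[ 7  0  0  0  0  0  2  6  9 16 12 13  5  1  1  4  7  4  3 10]
[[0.556, -0.207, 0.2], [0.557, -0.209, 0.201], [0.557, -0.204, 0.201], [0.555, -0.215, 0.202], [0.557, -0.212, 0.202], [0.557, -0.206, 0.203], [0.556, -0.214, 0.205], [0.532, -0.206, 0.232], [0.531, -0.201, 0.234], [0.529, -0.215, 0.235], [0.531, -0.198, 0.235], [0.529, -0.217, 0.237], [0.539, -0.218, 0.238], [0.532, -0.198, 0.238], [0.529, -0.214, 0.24], [0.528, -0.217, 0.242], [0.526, -0.202, 0.242], [0.525, -0.213, 0.242], [0.53, -0.216, 0.243], [0.523, -0.211, 0.243], [0.523, -0.205, 0.244], [0.526, -0.204, 0.244], [0.529, -0.218, 0.245], [0.529, -0.198, 0.245], [0.524, -0.21, 0.245]]
```

Both cameras put the fingertips at about z=0.232 when eef z reads 0.219. So the tips are really about 13 mm above the reported TCP height, not 19 mm below it. I'll lower in steps, trusting the cameras and watching the force.

```bash
python3 -m handwheel '1 0 0 -0.07 0;1 0 0 -0.14 0;1 0 0 -0.14 0'; python3 -m handwheel '1 0 0 -0.04 0;1 0 0 -0.08 0;1 0 0 -0.08 0'; python3 - <<'E'
from h import *
s=telemetry.observe();p=s['eef_pos'];print(p,s['force'])
for n in('side','scene','wrist'):
    im,d,W=cap(n,f'l_{n}.png')
    q=W.reshape(-1,3)
    m=(np.hypot(q[:,0]-p[0],q[:,1]-p[1])<.015)&(q[:,2]>.17)&(q[:,2]<.3)
    g=q[m];print(n,len(g));h=np.histogram(g[:,2],bins=26,range=(.17,.3))[0];print(h)
a=cv2.imread('pics/l_side.png')[70:220,220:350];
cv2.imwrite('pics/l.png',np.hstack([cv2.resize(a,(390,450),interpolation=cv2.INTER_CUBIC),cv2.resize(cv2.imread('pics/l_scene.png')[150:300,255:385],(390,450),interpolation=cv2.INTER_CUBIC)]))
c=np.array([.5615,-.169]);base=np.array([.535,-.206,0])
a0=np.arctan2(*(base[:2]-c)[::-1])
for k in range(1,26):
    t=a0+.25*k;q=np.r_[c+.045*np.array([np.cos(t),np.sin(t)]),max(0,.25*k-.25)*.00637]
    print(k,np.round((q-base)/.2,3)); 
    if k%5==0: base=q;print()
E
```

```text
time: 2.75
eef_pos: [0.5326, -0.2032, 0.189]
tool_rot: [0.707, 0.708, -0.001, -0.002]
force: [-0.0, -0.5, 0.3]
opening: -0.0002
finger_force: 0.0
time: 3.05
eef_pos: [0.5334, -0.2042, 0.1739]
tool_rot: [0.707, 0.707, -0.0, -0.001]
force: [-0.6, -1.1, 0.5]
opening: -0.0002
finger_force: 0.0
[ 0.53344956 -0.20418798  0.17389346] [-0.56373783 -1.10076095  0.45408003]
side 157
[ 0  0  0  1  4  6 10  8 11  9 10  8 10  8 12  8  1  2  4  3  4  7  5  5
  8 13]
scene 62
[ 0  0  0  0  3  5 17 10 10  5  2  1  0  4  2  0  1  2  0  0  0  0  0  0
  0  0]
wrist 6923
[  0   0   0   0  25 213 260 296 329 344 219 657 220 803 398 228 126 141
 215 556 916 968   9   0   0   0]
1 [ 0.051 -0.025  0.   ]
2 [ 0.105 -0.038  0.008]
3 [ 0.161 -0.038  0.016]
4 [ 0.216 -0.024  0.024]
5 [0.265 0.003 0.032]

6 [0.041 0.038 0.008]
7 [0.071 0.086 0.016]
8 [0.089 0.139 0.024]
9 [0.092 0.195 0.032]
10 [0.082 0.25  0.04 ]

11 [-0.024  0.051  0.008]
12 [-0.059  0.094  0.016]
13 [-0.104  0.128  0.024]
14 [-0.156  0.149  0.032]
15 [-0.211  0.157  0.04 ]

16 [-0.056 -0.006  0.008]
17 [-0.108 -0.026  0.016]
18 [-0.154 -0.058  0.024]
19 [-0.191 -0.101  0.032]
20 [-0.216 -0.151  0.04 ]

21 [-0.012 -0.055  0.008]
22 [-0.009 -0.111  0.016]
23 [ 0.007 -0.165  0.024]
24 [ 0.036 -0.213  0.032]
25 [ 0.076 -0.252  0.04 ]
```

View pics/l.png

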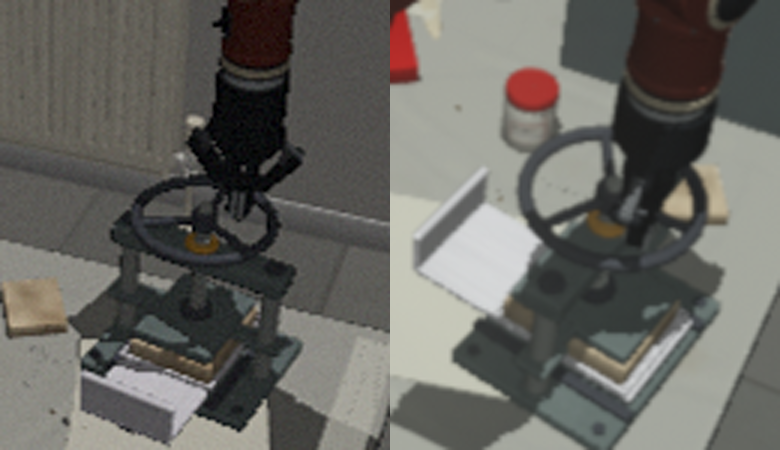

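In this view the tips reach down between hub and rim, at about z=0.187. Now I'll push.

```bash
python3 -m handwheel '1 0.051 -0.025 0 0;1 0.105 -0.038 0.008 0;1 0.161 -0.038 0.016 0;1 0.216 -0.024 0.024 0;1 0.265 0.003 0.032 0'; python3 - <<'E'
from fit import *
for n in('wrist','scene'):
    im,d,W=cap(n)
    print(wheel(W.reshape(-1,3),(.56,-.17)))
E
```

```text
time: 3.7
eef_pos: [0.582, -0.2058, 0.1802]
tool_rot: [0.708, 0.706, -0.005, -0.004]
force: [-6.6, -1.7, -1.6]
opening: 0.0001
finger_force: 3.0
(array([ 0.56345938, -0.1709736 ]), array([0.21221874, 0.21337472]), 18633, np.float64(80.1683842648451), array([   0,    0,    0,    0,    0,    0,    0,    0,    1,   46,  201,
        185,  171,  391,  752, 1745, 2396, 1773,  556,   39,    0,    0,
          0,    0]))
(array([ 0.56051054, -0.17217225]), array([0.21264231, 0.21555093]), 637, np.float64(76.04188652168143), array([ 0,  0,  0,  0,  0,  0,  0,  0,  2, 14, 17, 16,  4,  4,  4,  3, 31,
       45, 18,  0,  0,  0,  0,  0]))
```

The wheel is turning: about 50° so far, and up 6 mm.

```bash
python3 -m handwheel '1 0.041 0.038 0.008 0;1 0.071 0.086 0.016 0;1 0.089 0.139 0.024 0;1 0.092 0.195 0.032 0;1 0.082 0.25 0.04 0'
```

```text
time: 4.3
eef_pos: [0.6031, -0.1617, 0.19]
tool_rot: [0.709, 0.705, -0.003, 0.004]
force: [-0.5, -10.0, 0.3]
opening: -0.0004
finger_force: 3.9
```

```bash
python3 -m handwheel '1 -0.024 0.051 0.008 0;1 -0.059 0.094 0.016 0;1 -0.104 0.128 0.024 0;1 -0.156 0.149 0.032 0;1 -0.211 0.157 0.04 0'
```

```text
time: 4.8
eef_pos: [0.5684, -0.1249, 0.2008]
tool_rot: [0.707, 0.707, 0.005, 0.008]
force: [7.3, -3.2, 1.0]
opening: 0.0001
finger_force: 3.5
```

```bash
python3 -m handwheel '1 -0.056 -0.006 0.008 0;1 -0.108 -0.026 0.016 0;1 -0.154 -0.058 0.024 0;1 -0.191 -0.101 0.032 0;1 -0.216 -0.151 0.04 0'; python3 - <<'E'
from fit import *
for n in('wrist','scene'):
    im,d,W=cap(n)
    print(wheel(W.reshape(-1,3),(.56,-.17),(.2,.27)))
E
```

```text
time: 5.3
eef_pos: [0.5232, -0.1493, 0.2073]
tool_rot: [0.706, 0.708, 0.006, 0.003]
force: [4.7, 5.4, -1.1]
opening: -0.0001
finger_force: 2.8
(array([ 0.56057074, -0.16985677]), array([0.23568535, 0.23681042]), 13444, np.float64(31.90121555110359), array([  79,  220,  580,  761,  985,  576,  313,  145,   76,  144,  538,
       1020,  284,    8,    0,    0,    0,    0,    0,    0,   15,   12,
         28,    8]))
(array([ 0.56068029, -0.17163855]), array([0.23640714, 0.23918153]), 595, np.float64(53.76242310016012), array([ 0,  0,  0,  0,  0,  4,  1, 13, 10, 25, 28, 44, 33,  9,  1,  0,  0,
        0,  0,  0,  0,  0,  0,  0]))
```

```bash
python3 -m handwheel '1 -0.012 -0.055 0.008 0;1 -0.009 -0.111 0.016 0;1 0.007 -0.165 0.024 0;1 0.036 -0.213 0.032 0;1 0.036 -0.213 0.032 0'; python3 - <<'E'
from fit import *
for n in('wrist','scene'):
    im,d,W=cap(n)
    print(wheel(W.reshape(-1,3),(.56,-.17),(.21,.27))[:4])
print(telemetry.observe()['eef_pos'])
E
```

```text
time: 5.9
eef_pos: [0.5255, -0.1928, 0.212]
tool_rot: [0.706, 0.708, 0.001, -0.002]
force: [-1.5, 4.0, 2.6]
opening: -0.0002
finger_force: 1.9
(array([ 0.56020234, -0.17039197]), array([0.24265723, 0.24388949]), 18883, np.float64(107.07605165924394))
(array([ 0.56143738, -0.17181075]), array([0.24269433, 0.24579541]), 596, np.float64(107.88398158847896))
[ 0.5248759  -0.19379846  0.21168858]
```

The plate is up about 36 mm. I'll back off the spoke, lift, and go over the bed behind the lip, turned about −10°.

```bash
python3 -m handwheel '1 -0.022 0.034 0 0;1 -0.022 0.034 0 0;1 -0.022 0.034 0.2 0;1 -0.022 0.034 0.35 0;1 -0.022 0.034 0.35 0'; python3 -m handwheel '1 0.15 0.4 0 -0.05;1 0.3 0.75 0 -0.11;1 0.3 0.75 0 -0.11;1 0.3 0.75 0 -0.11;1 0.3 0.75 0 -0.11'; python3 - <<'E'
from fit import *
p=telemetry.observe()['eef_pos'];print(p)
im,d,W=cap('wrist','lip.png')
P=W.reshape(-1,3);l=P[(P[:,2]>.07)&(P[:,2]<.09)&(P[:,1]>-.06)&(P[:,1]<.06)&(P[:,0]>.47)&(P[:,0]<.69)]
r=cv2.minAreaRect((l[:,:2]*1000).astype(np.float32));print(len(l),r,np.percentile(l[:,2],95))
o=np.array([.173,.985]);L=np.array(r[0])/1000
print((np.r_[L-.023*o,.0]-p)/.2, )
print(wheel(P,(.56,-.17),(.21,.27))[:4])
q=cap('scene','sc3.png')[2].reshape(-1,3);print(wheel(q,(.56,-.17),(.21,.27))[:4])
E
```

```text
time: 6.5
eef_pos: [0.5236, -0.1906, 0.2865]
tool_rot: [0.707, 0.707, 0.002, 0.005]
force: [0.1, 0.1, -0.5]
opening: 0.0001
finger_force: 0.0
time: 7.0
eef_pos: [0.5814, -0.0357, 0.2807]
tool_rot: [0.764, 0.646, -0.0, -0.0]
force: [0.1, 0.5, 0.4]
opening: 0.0004
finger_force: 0.0
[ 0.58140523 -0.03565041  0.28071578]
919 ((589.334716796875, -6.757040023803711), (9.17044448852539, 114.31241607666016), 80.4358901977539) 0.08118559694359305
[ 0.01975246  0.03119187 -1.40357891]
(array([ 0.56782346, -0.16631934]), array([0.2394282 , 0.24030713]), 20, np.float64(nan))
(array([ 0.56002744, -0.17196129]), array([0.24258051, 0.24581384]), 709, np.float64(117.58317890179953))fit.py:12: RuntimeWarning: Mean of empty slice.
  ph=np.angle(np.exp(3j*a).mean())/3
  ret = ret.dtype.type(ret / rcount)
```

View pics/lip.png

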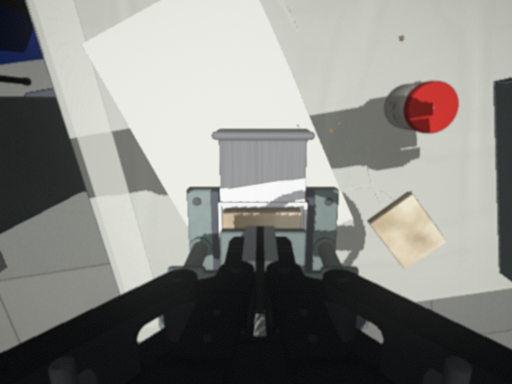

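The view is aligned with the lip at (263,134), and the bare bed is below it. Shift slightly and descend behind the lip.

```bash
python3 -m handwheel '1 0.02 0.03 0 0;1 0.02 0.03 -0.25 0;1 0.02 0.03 -0.5 0;1 0.02 0.03 -0.75 0;1 0.02 0.03 -0.85 0'; python3 -m handwheel '1 0 0 -0.05 0;1 0 0 -0.1 0;1 0 0 -0.1 0'; python3 - <<'E'
from h import *
p=telemetry.observe()['eef_pos'];print(p)
ims=[]
for n in('side','scene'):
    im,d,W=cap(n,f'm_{n}.png');q=W.reshape(-1,3)
    m=(np.hypot(q[:,0]-p[0],q[:,1]-p[1])<.02)&(q[:,2]>.06)
    print(n,np.histogram(q[m][:,2],bins=16,range=(.06,.14))[0])
E
```

```text
time: 7.6
eef_pos: [0.5814, -0.0345, 0.1071]
tool_rot: [0.766, 0.642, -0.004, -0.002]
force: [-0.3, 0.2, 0.2]
opening: -0.0004
finger_force: 0.0
time: 7.9
eef_pos: [0.5851, -0.0333, 0.0916]
tool_rot: [0.766, 0.643, -0.0, 0.0]
force: [0.5, -0.2, 0.4]
opening: -0.0004
finger_force: 0.0
[ 0.58509458 -0.0333028   0.09159933]
side [ 0  0  0  1  0  0  0  0  0  1  7 10 13 10 14 11]
scene [ 2  1  3  1  1  0  0  0  0  0  5  6 11 14  7 11]
```

```bash
python3 -m handwheel '1 0 0 -0.1 0;1 0 0 -0.2 0;1 0 0 -0.265 0;1 0 0 -0.265 0'; python3 - <<'E'
from h import *
p=telemetry.observe()['eef_pos'];print(p)
for n in('side','wrist'):
    im,d,W=cap(n,f'n_{n}.png')
a=cv2.imread('pics/n_side.png')[90:240,210:340]
cv2.imwrite('pics/n.png',np.hstack([cv2.resize(a,(390,450),interpolation=cv2.INTER_CUBIC),cv2.resize(cv2.imread('pics/n_wrist.png'),(400,300)).repeat(1,0).copy() if 0 else cv2.resize(cv2.imread('pics/n_wrist.png'),(400,450))]))
E
```

```text
time: 8.4
eef_pos: [0.5843, -0.0325, 0.0379]
tool_rot: [0.765, 0.644, -0.001, -0.001]
force: [0.6, -0.6, -0.5]
opening: 0.0001
finger_force: 0.0
[ 0.58428038 -0.03252317  0.03791319]
```

View pics/n.png

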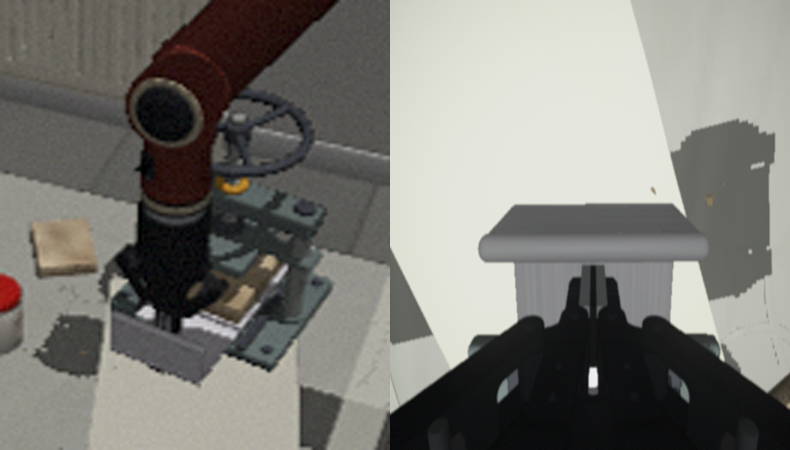

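The fingers are behind the lip, inside the bed, touching nothing. Draw it out at a steady pace.

```bash
python3 -m handwheel '1 0.009 0.05 0 0;1 0.017 0.1 0 0;1 0.026 0.15 0 0;1 0.034 0.2 0 0;1 0.043 0.25 0 0'; python3 -m handwheel '1 0.009 0.05 0 0;1 0.017 0.1 0 0;1 0.026 0.15 0 0;1 0.034 0.2 0 0;1 0.043 0.25 0 0'; cat > lip.py <<'E'
from h import *
p=telemetry.observe()['eef_pos'];print(p)
for n in('wrist','side'):
    P=cap(n,f'lip_{n}.png')[2].reshape(-1,3);d=P[:,:2]-[.561,-.170];o=np.array([.173,.985])
    s=d@o;t=d@[.985,-.173];m=(P[:,2]>.074)&(P[:,2]<.086)&(np.abs(t)<.05)&(s>.15)&(s<.33)
    print(n,m.sum(),np.percentile(s[m],[5,50,95]),'bed',np.median(s[m])-.163)
print('tool s',(p[:2]-[.561,-.170])@o)
E
python3 lip.py
```

```text
time: 9.0
eef_pos: [0.5944, 0.0183, 0.0392]
tool_rot: [0.765, 0.644, 0.001, 0.001]
force: [1.9, -3.1, 2.7]
opening: -0.0
finger_force: 1.4
time: 9.5
eef_pos: [0.6023, 0.0682, 0.0386]
tool_rot: [0.765, 0.643, -0.0, -0.0]
force: [0.3, -3.9, 1.5]
opening: 0.0
finger_force: 1.4
[0.60227934 0.06816915 0.03864315]
wrist 7117 [0.25348948 0.26026719 0.26380917] bed 0.09726719223713173
side 128 [0.24857146 0.26168885 0.26628588] bed 0.09868885199591751
tool s 0.2417379370150753
```

```bash
python3 -m handwheel '1 0.009 0.05 0 0;1 0.017 0.1 0 0;1 0.024 0.14 0 0;1 0.029 0.163 0 0;1 0.029 0.163 0 0'; python3 lip.py
```

```text
time: 10.1
eef_pos: [0.6078, 0.1023, 0.0384]
tool_rot: [0.765, 0.644, 0.001, -0.001]
force: [-0.2, 0.5, 0.7]
opening: 0.0001
finger_force: 0.0
[0.60780133 0.10234053 0.03841354]
wrist 7192 [0.28803667 0.29515832 0.2987391 ] bed 0.13215831561033906
side 131 [0.27871075 0.29241402 0.29713192] bed 0.12941401793046234
tool s 0.2763520574683165
```

Bed is at about 0.13, fully out. I'll back the fingers off the lip, lift clear and check.

```bash
python3 -m handwheel '1 -0.007 -0.04 0 0;1 -0.007 -0.04 0.2 0;1 -0.007 -0.04 0.4 0;1 -0.007 -0.04 0.7 0;1 -0.007 -0.04 0.9 0'; python3 -m handwheel '1 0.2 0.2 0.1 0;1 0.4 0.4 0.2 0;1 0.5 0.5 0.2 0;1 0.5 0.5 0.2 0;1 0.5 0.5 0.2 0'; python3 - <<'E'
exec(open('lip.py').read())
from fit import wheel
q=cap('scene','f_sc.png')[2].reshape(-1,3);print(wheel(q,(.56,-.17),(.21,.27))[:4])
a=cv2.imread('pics/lip_side.png')[90:250,190:360];b=cv2.imread('pics/f_sc.png')[140:310,230:400]
cv2.imwrite('pics/f.png',np.hstack([cv2.resize(x,(400,400),interpolation=cv2.INTER_CUBIC) for x in(a,b)]))
s=telemetry.observe();print(s['force'],s['time'])
# stack top: about 24 mm above the bed
V=cap('side')[2];Q=np.concatenate([q,V.reshape(-1,3)]);d=Q[:,:2]-[.561,-.170];o=np.array([.173,.985]);e=np.array([.985,-.173])
S=np.c_[d@o,d@e];m=(np.abs(Q[:,2]-.057)<.005)&(np.abs(S[:,1])<.06)&(S[:,0]>.0)&(S[:,0]<.26)
print(m.sum(),np.percentile(S[m],[2,50,98],axis=0),Q[m][:,2].std())
E
```

```text
time: 10.7
eef_pos: [0.6064, 0.0909, 0.2206]
tool_rot: [0.766, 0.643, 0.0, 0.0]
force: [1.6, 0.1, 0.3]
opening: -0.0001
finger_force: 0.0
time: 11.2
eef_pos: [0.7066, 0.192, 0.2572]
tool_rot: [0.765, 0.644, -0.001, -0.0]
force: [0.3, 0.0, 0.4]
opening: 0.0001
finger_force: 0.0
[0.70662303 0.19197488 0.25720246]
wrist 729 [0.29019012 0.29586272 0.2990132 ] bed 0.132862724210881
side 105 [0.28784516 0.29369169 0.29738835] bed 0.13069168711789372
tool s 0.3817380419284247
(array([ 0.56000949, -0.17208638]), array([0.24257093, 0.2456969 ]), 721, np.float64(117.68256967438482))
[-0.44701736 -0.59697507 -0.43109143] 11.35
1921 [[ 0.06678792 -0.05061184]
 [ 0.13293774 -0.00581392]
 [ 0.19158178  0.04658669]] 0.002111474670093988
```

View pics/f.png

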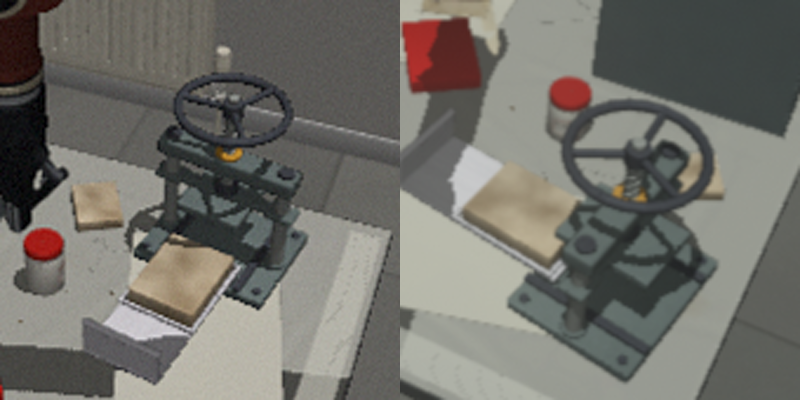

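The plate is up, the bed is fully out, and the stack lies flat in its curb, centred at about 130 mm out. The robot is clear and nothing else has moved.

```bash
python3 -c "from rig import close_job; print(close_job())"
```

```text
the job is handed in; nothing more can be done
None
```

I opened the press and handed the job in: the plate is raised about 36 mm, the bed is drawn fully out (about 130 mm) with the stack lying flat in its place, and the jars, tub and weight were not touched; no verdict came back.

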